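# Set the fill gauge in the gel casting cell

## Robot

A 6-joint arm with a two-finger parallel gripper is mounted at the origin on the work surface. World frame = base frame: x ahead of the robot, y to its left, z up, the work surface at z = 0. Lengths are in m, angles in rad, forces in N, time in s.
With the tool pointing down it reaches from about 0.25 to 0.725 m from the base axis. Payload 4 kg.
Tool frame: the origin (TCP) lies on the centre line of the jaws, within the pads' length; the fingertips stand tip_reach ahead of it and the grasp point (between the pads) lies 5 mm behind it (tip_reach is the distance from the TCP to the fingertips, in m); z points along the fingers, y is the direction in which the jaws open and shut (so a half turn about z gives the same grasp; the last joint's range is limited). The gripper opens to 85 mm and grips with 20 to 120 N. Pads are 22 mm wide; open, the fingers measure 114 mm over their backs; the gripper's body (76 mm by 85 mm) begins 54 mm behind the grasp point. The pads swing forward as they close: fully open they stand 13 mm farther back than shut.
Start: joints at [0, 0.241, 0.005, 1.335, 0, 1.571], TCP at [0.5, -0, 0.245] pointing down, gripper open.
Joint ranges: [-2.72, 2.72], [-1.05, 1.87], [-1.09, 1.28], [-1.99, 2.15], [-1.42, 1.44], [-3.14, 3.14]. Speed limits (rad/s): [2.79, 2.79, 3.14, 3.14, 3.14, 3.14].

## Interface

Orientations are given as a unit quaternion [x, y, z, w].
In Python, from workcell import * gives the robot as it stands.
- The arm moves only by the tool arm_command, never from a script. Its arguments are lists of equal length, an entry for each row: "translation": the shift along the tool's x, y, z in cm, a list of three; "turn": the turn about the tool's z in rad; "hand": the closure, from 0 (fully open) to 1 (shut). In form: {"translation": [[x, y, z], ...], "turn": [turn, ...], "hand": [hand, ...]}. A call has 1 to 5 rows; each row is the pose to reach, as a shift and turn from the pose commanded when the call began, along the tool's axes at that moment; what a row does not reach only later rows make up. A row lasts 1/12 s, in which the tool goes at most 41.7 mm and 7.16 degrees, less where a joint would pass 70% of its speed; a pose out of reach is approached as far as the arm can. A call with a gripper value outside its range is refused whole. The fingers move at their own pace and stop on an object; the grip force is fixed at half the most. Time passes only in rows, so rows that repeat a pose let the fingers close. It gives the time, the measured TCP pose, the force and the opening at its end, in the units of the state.
- get_obs(): the state, without advancing time (a new reading comes with each control period).
- camera(name): name is "scene" or "side" or "wrist"; returns (picture, depth): 420x560x3 uint8, red, green, blue; 420x560 float32, m along the optical axis (not along the pixel's ray), 0 where there is no reading.
- camera_info(name): a dict with "mtx" (3x3 intrinsics, pixels), "world_to_cam" (4x4, takes a point from world to camera coordinates). Camera axes: x right, y down, z forward; pixel columns grow to the right and rows downward; lengths in m; the calibration is good to about 2 mm. A picture is of the moment at which its call begins: read the wrist's pose just before it. camera_info takes no time and is no camera call; for the wrist camera it gives the pose at the moment of the call.
- job_done(): hands the job in, once; it reports no verdict.
Trained networks look in the newest picture that a camera, given by its name, has taken for a name from the list of things; names that differ only in an ending like _2 or _b are one class to them, and where a whole thing is asked for, a point or a joint stands for the part that bears it (a point fixed in the world has none). Each returns a list of dicts, best first, with "conf" (0 to 1); they miss things now and then, are a little off and sometimes report something else, mostly with a low value. They report only what shows in the picture. A call takes as long as a camera call. They do not tell look-alikes from the thing itself.
- search_frame(camera, name): "location" ([row, column] in pixels, amid what is visible of it).
- spot_point(camera, name): "location" ([row, column] in pixels: a listed point, or the origin of a listed thing).
The state is a dict: "clock": time; "joint_pos": joint angles; "joint_vel": joint speeds; "tau": joint torques, N m; "eef_pos": TCP position; "tool_rot": TCP orientation; "ft_force": force on the tool from outside, world axes, zero at the start; "ft_torque": the same for the moment, N m; "grip_width": finger opening in m.
Only numpy, scipy, OpenCV 4.12 (cv2) and the standard library are available. Lean on these libraries where they do the work, as an engineer would, in place of code of your own. Each camera call takes 0.05 s, during which the arm holds its last target. There are 200 camera calls.

## Task

Get the gel casting cell ready for a pour: take the fill gauge with the longest blade, the tallest of the three in the grey rack, and lower its blade into the gap of the white casting cell until its stop bar rests on the cell's top edge. Do not drop it in; let go of it there and leave the other two gauges standing in the rack.

Things in the scene. Friction and masses are not known exactly. Their poses are not given: they have to be found in the camera images.
- gauge_long: Longest of three gauges: flat aluminium blade 85 long x 36 x 6 mm, black stop bar 72 x 28 x 10 mm above it, then black grip block 30 wide x 14 thick x 44 mm high. 139 mm tall, 0.12 kg. Origin: centre of the blade's lower end; z up, y along blade width, x across thickness (upright, blade down in the rack). Grip block is pinched from above along x.
- gauge_medium: Middle of three gauges: flat aluminium blade 62 long x 36 x 6 mm, black stop bar 72 x 28 x 10 mm above it, then black grip block 30 wide x 14 thick x 44 mm high. 116 mm tall, 0.12 kg. Origin: centre of the blade's lower end; z up, y along blade width, x across thickness (upright, blade down in the rack). Rack: grey block 280 x 56 x 40 mm.
- gauge_short: Shortest of three gauges: flat aluminium blade 40 long x 36 x 6 mm, black stop bar 72 x 28 x 10 mm above it, then black grip block 30 wide x 14 thick x 44 mm high. 94 mm tall, 0.12 kg. Origin: centre of the blade's lower end; z up, y along blade width, x across thickness (upright, blade down in the rack). Slots: in a row along y, 90 mm apart, 30 mm deep, any order.
- cell_mouth (a point): Centre of the open gap in the flat top of the white casting cell, 115 mm above the bench. Gap 20 mm wide (x), 54 mm long (y), 103 mm deep, straight-sided: the long blade hangs clear of its floor when the stop bar rests on the top. z up. White walls 48 x 86 mm outside, on an aluminium foot 100 x 120 x 12 mm, clamp knobs on the long sides; fixed to the bench.
Things that resemble listed ones, but are neither listed nor needed, are in the scene too. What is shaped like the gauge_long but turquoise or yellow is not meant.

How it is judged:
At the end, for the whole second after the job is handed in: Long gauge at rest in the cell's gap, upright within 10 degrees, blade tip 77 to 95 mm below the cell's top (85 = stop bar resting), within 14 mm across and 16 mm along of the gap's centre; the other two gauges within 30 mm of their starts and tilted less than 17 degrees (x of gauge_long in the frame of cell_mouth between -0.014 and 0.014 m and y of gauge_long in the frame of cell_mouth between -0.016 and 0.016 m and z of gauge_long in the frame of cell_mouth between -0.095 and -0.077 m and angle between gauge_long's own z axis and vertical below 0.17 rad and linear speed of gauge_long below 0.02 m/s and distance of each of gauge_medium, gauge_short from where it was at the start of the episode below 0.03 m and angle between each of gauge_medium, gauge_short's own z axis and vertical below 0.3 rad); the robot touches nothing.
It fails at once if the long gauge dropped into or onto the cell: falling freely, out of the fingers, faster than 0.6 m/s (a fall of about 18 mm) (contact force between gauge_long and the fingers below 0.1 N and linear speed of gauge_long above 0.6 m/s and horizontal distance between gauge_long and cell_mouth below 0.05 m).
It also fails if it takes over 43 s, if anything falls off the work surface, if the arm or the gripper's body presses on something with over 40 N, if the wrist force passes 120 N, or if a joint passes its speed limit or range.

## Working session

There is one attempt and no reset: what is moved stays moved. The work goes in short steps, Python scripts to look and compute and a tool call to move; the robot and the scene stay as the last step left them, time stands still between calls to the robot, and variables do not carry over. Pictures are saved under pics/ and viewed, about 8 in all and at most 12, crops included, and the job is handed in when it is done.

Besides the shell and the picture viewer there is one more tool, called after "Call:" in YAML: its name, and indented under it one key for each argument. arm_command: Moves the arm, as the interface text tells. Its arguments: {"type":"object","properties":{"translation":{"type":"array","items":{"type":"array","items":{"type":"number"}}},"turn":{"type":"array","items":{"type":"number"}},"hand":{"type":"array","items":{"type":"number"}}},"required":["translation","turn","hand"]}

```bash
mkdir -p pics
cat > h.py <<'E'
from workcell import *
import numpy as np, cv2
def snap(c,n):
    p,d=camera(c); cv2.imwrite(f'pics/{n}.png',p[:,:,::-1]); np.save(f'pics/{n}.npy',d); i=camera_info(c)
    np.savez(f'pics/{n}_i.npz',m=i['mtx'],T=i['world_to_cam']); return p,d
def cloud(n):
    d=np.load(f'pics/{n}.npy'); i=np.load(f'pics/{n}_i.npz'); m,T=i['m'],np.linalg.inv(i['T'])
    v,u=np.mgrid[:d.shape[0],:d.shape[1]]
    P=np.stack([(u-m[0,2])/m[0,0]*d,(v-m[1,2])/m[1,1]*d,d],-1)
    W=P@T[:3,:3].T+T[:3,3]; W[d==0]=np.nan; return W
E
python3 - <<'E'
from h import *
for c in ['scene','side']:
    snap(c,c+'0'); W=cloud(c+'0')
    for n in ['gauge_long','gauge_medium','gauge_short']:
        for r in search_frame(c,n)[:4]:
            l=[int(x) for x in r['location']]; print(c,n,round(r['conf'],2),l,W[l[0],l[1]].round(3))
    for r in spot_point(c,'cell_mouth')[:3]:
        l=[int(x) for x in r['location']]; print(c,'mouth',round(r['conf'],2),l,W[l[0],l[1]].round(3))
o=get_obs(); print(o['clock'],o['tool_rot'],o['eef_pos'],o['grip_width'])
a=cv2.imread('pics/scene0.png');b=cv2.imread('pics/side0.png')
cv2.imwrite('pics/both.png',cv2.resize(np.vstack([a,b]),None,fx=.71,fy=.71))
E
```

```text
scene gauge_long 0.97 [239, 181] [ 0.406 -0.218  0.117]
scene gauge_long 0.94 [266, 302] [ 0.647 -0.114  0.132]
scene gauge_long 0.78 [262, 220] [ 0.508 -0.207  0.12 ]
scene gauge_long 0.56 [303, 257] [ 0.625 -0.229  0.126]
scene gauge_medium 0.76 [298, 194] [ 0.515 -0.293  0.105]
scene gauge_short 0.78 [239, 247] [ 0.501 -0.118  0.085]
side gauge_long 0.78 [179, 253] [ 0.637 -0.087  0.098]
side gauge_long 0.62 [181, 359] [ 0.388 -0.193  0.093]
side gauge_long 0.54 [174, 319] [ 0.487 -0.164  0.105]
side gauge_medium 0.72 [144, 331] [ 0.502 -0.301  0.096]
side mouth 0.93 [270, 254] [0.505 0.187 0.118]
0.5 [ 7.07110098e-01  7.07103462e-01 -4.17039886e-05 -4.16775943e-05] [4.99973773e-01 1.07423583e-06 2.45262287e-01] 0.08524292987162188
```

View pics/scene0.png

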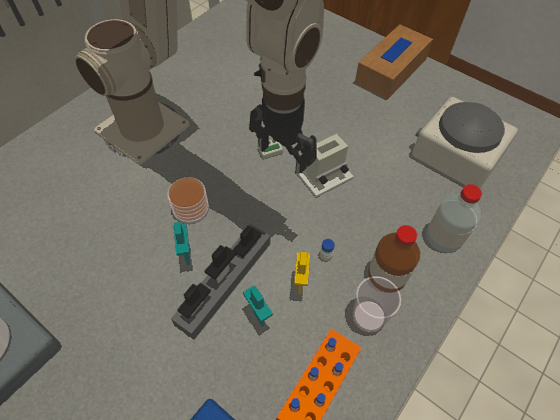

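View pics/side0.png

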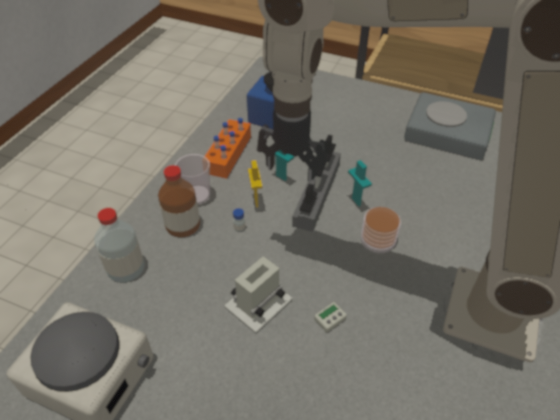

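The scene view shows the three black gauges in the grey rack at (col,row) (193,300), (220,262) and (248,238). The look-alikes to avoid are turquoise at (181,240) and (258,303), and yellow at (302,268). The white cell is at (328,158) in scene and (258,285) in side. Next I'll measure heights, the rack's yaw and the cell's yaw.

Run:
```python
from h import *
W=cloud('scene0'); V=cloud('side0')
im=cv2.imread('pics/scene0.png'); ims=cv2.imread('pics/side0.png')
P=W.reshape(-1,3); C=im.reshape(-1,3).astype(int)
Q=V.reshape(-1,3); D=ims.reshape(-1,3).astype(int)
def rect(S,l):
    r=cv2.minAreaRect((S[:,:2]*1000).astype(np.float32)); print(l,len(S),np.round(r[0],1),np.round(r[1],1),round(r[2],1))
# dark, not coloured
def sel(P,C,c,rad,z0,z1,extra=None):
    m=(np.hypot(P[:,0]-c[0],P[:,1]-c[1])<rad)&(P[:,2]>z0)&(P[:,2]<z1)
    return P[m],C[m]
for c,n in [((.508,-.207),'mid'),((.515,-.293),'far'),((.501,-.118),'near')]:
    for PP,CC,k in [(P,C,'scene'),(Q,D,'side')]:
        S,_=sel(PP,CC,c,.045,.055,.16)
        if len(S)<8: print(n,k,len(S)); continue
        zt=np.percentile(S[:,2],98); T=S[S[:,2]>zt-.006]
        print(n,k,'top',zt.round(4),T.mean(0).round(4),len(T)); rect(T,n+k)
for PP,k in [(P,'scene'),(Q,'side')]:
    m=(np.abs(PP[:,2]-.04)<.004)&(abs(PP[:,0]-.508)<.06)&(abs(PP[:,1]+.207)<.18); rect(PP[m],'rack'+k)
    m=(np.hypot(PP[:,0]-.505,PP[:,1]-.187)<.07)&(abs(PP[:,2]-.115)<.007); rect(PP[m],'cell'+k); print(np.nanmedian(PP[m][:,2]))
    m=(np.hypot(PP[:,0]-.505,PP[:,1]-.187)<.1)&(abs(PP[:,2]-.012)<.004); rect(PP[m],'foot'+k)
c=np.hstack([cv2.resize(im[215:345,150:290],None,fx=3.4,fy=3.4),cv2.resize(ims[250:335,215:300],(300,442))[:442]]) 
cv2.imwrite('pics/crop.png',c)
```

```text
mid scene top 0.1522 [ 0.502  -0.2022  0.1504] 100
midscene 100 [ 501.3 -201.8] [14.2 29.5] 5.3
mid side top 0.1063 [ 0.492  -0.188   0.1038] 38
midside 38 [ 494.4 -201.4] [12.9 72.3] 3.2
far scene top 0.1293 [ 0.5087 -0.2915  0.1271] 111
farscene 111 [ 508. -291.] [15.1 29.1] 1.7
far side top 0.1273 [ 0.5087 -0.2879  0.1245] 38
farside 38 [ 508.1 -287.4] [13.4 32.2] 3.9
near scene top 0.1079 [ 0.4953 -0.1127  0.1057] 83
nearscene 83 [ 495.  -111.5] [14.1 31.4] 4.6
near side top 0.1037 [ 0.4947 -0.1087  0.102 ] 55
nearside 55 [ 494.8 -110.2] [15.5 31.2] 0.2
rackscene 1660 [ 501.  -200.4] [ 58.  282.1] 4.4
cellscene 452 [497.2 190.4] [87.3 53.4] 69.3
0.11670218555653056
footscene 469 [522.3 165.9] [164.3  82.7] 36.4
rackside 757 [ 502.1 -199.5] [ 57.3 283.5] 4.4
cellside 662 [497.9 190.9] [88.  50.1] 71.3
0.11370134452443631
footside 770 [497.8 191.6] [120.3 102. ] 70.3
```

View pics/crop.png

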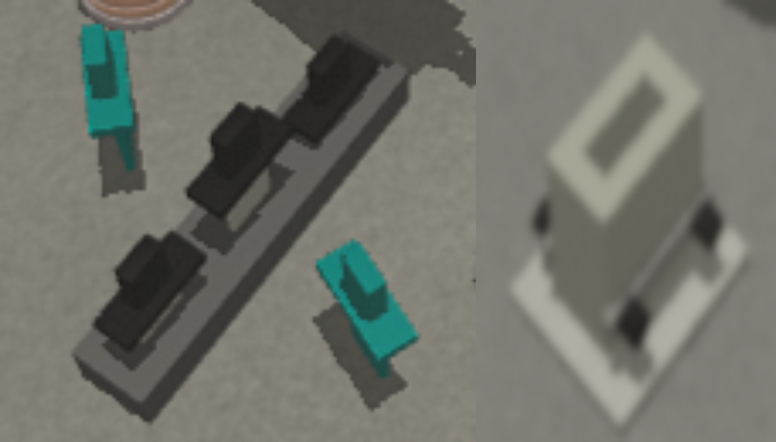

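The crop confirms the choice. The middle gauge in the rack is black with a 150 mm top against 127 and 105 for its neighbours, and its aluminium blade shows. That makes it gauge_long at about (0.5015, -0.2015), yaw 4.4°. The cell is at (0.498, 0.191), with its x axis at -19.7°.

Call:
arm_command:
  translation:
    - [-4.1,0,0]
    - [-8.2,0,0]
    - [-12.3,0.1,0]
    - [-16.4,0.1,0]
    - [-20.2,0.15,0]
  turn: [-0.02,-0.04,-0.06,-0.077,-0.077]
  hand: [0,0,0,0,0]

```text
clock: 0.92
eef_pos: [0.5013, -0.204, 0.2455]
tool_rot: [0.679, 0.734, 0.0, 0.0]
ft_force: [1.0, 0.5, 0.9]
grip_width: 0.085
```

Call:
arm_command:
  translation:
    - [0,0,0]
    - [0,0,0]
  turn: [0,0]
  hand: [0,0]

```text
clock: 1.08
eef_pos: [0.5011, -0.204, 0.2449]
tool_rot: [0.681, 0.732, 0.0, -0.0]
ft_force: [0.1, -0.4, 0.5]
grip_width: 0.0852
```

Run:
```python
from h import *
import workcell
print([k for k in dir(workcell) if not k.startswith('__')])
print({k:np.round(v,4) for k,v in get_obs().items() if k in('clock','eef_pos','tool_rot','ft_force')}, globals().get('tip_reach'))
snap('wrist','w1'); W=cloud('w1'); P=W.reshape(-1,3)
m=(np.hypot(P[:,0]-.5015,P[:,1]+.2015)<.04)&(abs(P[:,2]-.149)<.006); S=P[m]
print(m.sum(), S.mean(0).round(4), cv2.minAreaRect((S[:,:2]*1000).astype(np.float32)))
```

```text
['Unreachable', 'camera', 'camera_info', 'get_obs', 'job_done', 'search_frame', 'spot_point', 'tip_reach']
{'clock': np.float64(1.0833), 'eef_pos': array([ 0.5011, -0.204 ,  0.2449]), 'tool_rot': array([ 6.809e-01,  7.323e-01,  0.000e+00, -3.000e-04]), 'ft_force': array([ 0.1059, -0.4433,  0.4918])} 0.014
940 [ 0.5007 -0.2008  0.1479] ((500.5603942871094, -201.75889587402344), (13.7434720993042, 29.784881591796875), 4.523477077484131)
```

View pics/w1.png

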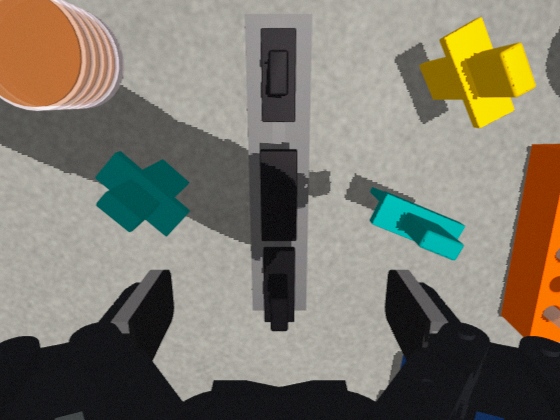

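The wrist view shows the rack upright at column 280, with the three gauges at rows 75, 195 and 290 and the turquoise ones off to either side. The wrist measurement agrees with the scene camera: top at (0.5006, -0.2018, 0.148), 13.7 × 29.8 mm. I'll descend 12 cm and close.

Call:
arm_command:
  translation:
    - [0.2,0,3]
    - [0.2,0,6]
    - [0.2,0,9]
    - [0.2,0,10.5]
    - [0.2,0,10.5]
  turn: [0,0,0,0,0]
  hand: [0,0,0,0,0]

```text
clock: 1.55
eef_pos: [0.4986, -0.1969, 0.1363]
tool_rot: [0.678, 0.735, -0.001, -0.004]
ft_force: [0.6, 0.5, -0.2]
grip_width: 0.0855
```

Run:
```python
from h import *
o=get_obs();print(o['eef_pos'],o['ft_force'])
snap('wrist','w2'); W=cloud('w2'); P=W.reshape(-1,3)
m=(np.hypot(P[:,0]-.5015,P[:,1]+.2015)<.03)&(abs(P[:,2]-.149)<.006); S=P[m]
print(m.sum(), S.mean(0).round(4), cv2.minAreaRect((S[:,:2]*1000).astype(np.float32)))
snap('scene','s2'); a=cv2.imread('pics/s2.png')[150:350,110:330]; b=cv2.imread('pics/w2.png')
cv2.imwrite('pics/c2.png',np.hstack([cv2.resize(a,(440,400)),cv2.resize(b,(350,400))]))
```

```text
[ 0.49860443 -0.19691648  0.136341  ] [ 0.64577018  0.4693473  -0.18238311]
2882 [ 0.502  -0.2018  0.1499] ((502.2257995605469, -204.28121948242188), (13.934155464172363, 31.29636001586914), 4.38485860824585)
```

View pics/c2.png

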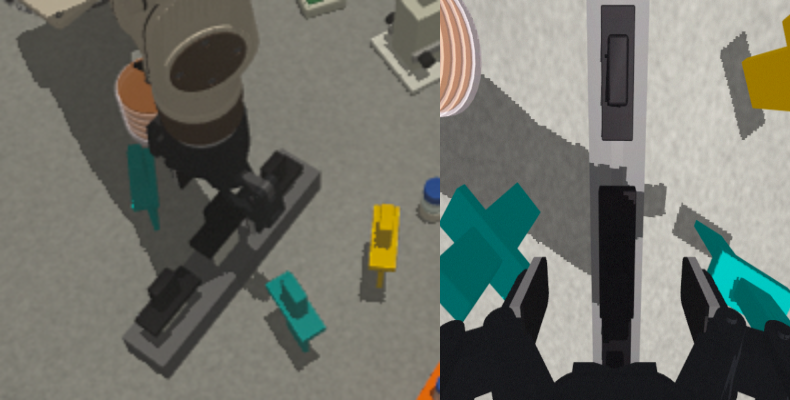

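The middle gauge sits between the open jaws (scene crop at (225,210), wrist panel at (617,260)). I'll trim, lower and close.

Call:
arm_command:
  translation:
    - [-0.4,0.25,0.5]
    - [-0.4,0.25,1.1]
    - [-0.4,0.25,1.1]
    - [-0.4,0.25,1.1]
    - [-0.4,0.25,1.1]
  turn: [0,0,0,0,0]
  hand: [0,0,0,0.5,0.7]

```text
clock: 2.07
eef_pos: [0.5043, -0.204, 0.1297]
tool_rot: [0.679, 0.734, 0.0, 0.0]
ft_force: [0.0, 0.2, 0.5]
grip_width: 0.064
```

Call:
arm_command:
  translation:
    - [0,0,0]
    - [0,0,0]
    - [0,0,0]
    - [0,0,0]
    - [0,0,0]
  turn: [0,0,0,0,0]
  hand: [1,1,1,1,1]

```text
clock: 2.48
eef_pos: [0.5033, -0.2039, 0.1296]
tool_rot: [0.679, 0.734, -0.001, -0.0]
ft_force: [-2.1, -0.8, 4.9]
grip_width: 0.013
```

Call:
arm_command:
  translation:
    - [0,0,0]
    - [0,0,0]
    - [0,0,0]
    - [0,0,0]
    - [0,0,0]
  turn: [0,0,0,0,0]
  hand: [1,1,1,1,1]

```text
clock: 2.9
eef_pos: [0.5033, -0.2039, 0.1296]
tool_rot: [0.679, 0.734, -0.001, -0.0]
ft_force: [-3.6, 0.2, 5.9]
grip_width: 0.0131
```

Gripped at 13 mm. Lifting 15 cm.

Call:
arm_command:
  translation:
    - [0,0,-2]
    - [0,0,-4.5]
    - [0,0,-8]
    - [0,0,-11.5]
    - [0,0,-15]
  turn: [0,0,0,0,0]
  hand: [1,1,1,1,1]

```text
clock: 3.32
eef_pos: [0.5043, -0.2035, 0.2803]
tool_rot: [0.679, 0.734, 0.0, -0.0]
ft_force: [0.6, -0.5, -0.7]
grip_width: 0.0136
```

Call:
arm_command:
  translation:
    - [0,0,0]
    - [0,0,0]
  turn: [0,0]
  hand: [1,1]

```text
clock: 3.48
eef_pos: [0.506, -0.2043, 0.2817]
tool_rot: [0.679, 0.734, 0.002, 0.003]
ft_force: [-0.6, -0.6, -1.4]
grip_width: 0.0135
```

Run:
```python
from h import *
from scipy.spatial.transform import Rotation as R
o=get_obs(); Rm=R.from_quat(o['tool_rot']).as_matrix(); print(o['eef_pos'].round(4) if hasattr(o['eef_pos'],'round') else o['eef_pos']); print(Rm.round(3))
yaw=np.degrees(np.arctan2(Rm[1,1],Rm[0,1])); print('yaw',yaw,'turn',np.radians(yaw+19.7))
d=np.array([.4978,.1908,o['eef_pos'][2]])-o['eef_pos']; print('tool cm',(Rm.T@d*100).round(2))
snap('scene','s3'); snap('side','d3')
a=cv2.imread('pics/s3.png')[100:350,110:390]; b=cv2.imread('pics/d3.png')[60:350,180:460]
cv2.imwrite('pics/c3.png',np.hstack([cv2.resize(a,(400,357)),cv2.resize(b,(345,357))]))
```

```text
[ 0.506  -0.2043  0.2817]
[[-0.077  0.997  0.006]
 [ 0.997  0.077 -0.002]
 [-0.002  0.006 -1.   ]]
yaw 4.423263446023938 turn 0.4210303734591111
tool cm [39.45  2.23 -0.08]
```

View pics/c3.png

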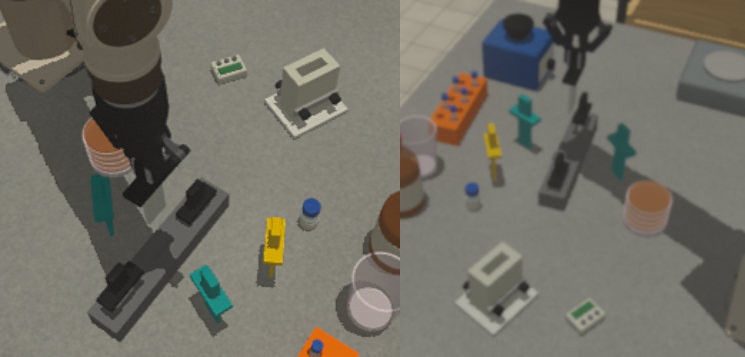

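The gauge hangs in the jaws (scene panel (155,190)), and the other two are still standing in the rack. I'll carry it to above the cell.

Call:
arm_command:
  translation:
    - [3,0.2,0]
    - [7,0.5,0]
    - [11,0.8,0]
    - [15,1.0,0]
    - [19,1.2,0]
  turn: [0,0,0,0,0]
  hand: [1,1,1,1,1]

```text
clock: 4.0
eef_pos: [0.5002, -0.0118, 0.2769]
tool_rot: [0.68, 0.733, -0.001, -0.002]
ft_force: [0.9, 0.9, -1.1]
grip_width: 0.0133
```

Call:
arm_command:
  translation:
    - [4,0.2,0]
    - [8,0.5,0]
    - [12,0.7,0]
    - [16,0.9,0]
    - [20.4,1.2,0]
  turn: [0.08,0.17,0.26,0.34,0.42]
  hand: [1,1,1,1,1]

```text
clock: 4.42
eef_pos: [0.4964, 0.19, 0.277]
tool_rot: [0.819, 0.574, -0.002, -0.001]
ft_force: [1.1, -0.2, -0.5]
grip_width: 0.013
```

Call:
arm_command:
  translation:
    - [0,0,0]
    - [0,0,0]
    - [0,0,0]
    - [0,0,0]
  turn: [0,0,0,0]
  hand: [1,1,1,1]

```text
clock: 4.75
eef_pos: [0.4974, 0.1873, 0.2782]
tool_rot: [0.818, 0.576, -0.001, -0.0]
ft_force: [-0.8, -0.6, -1.0]
grip_width: 0.0132
```

```bash
cat > m.py <<'E'
from h import *
import sys
from scipy.spatial.transform import Rotation as R
n=sys.argv[1]
o=get_obs(); Rm=R.from_quat(o['tool_rot']).as_matrix(); p=np.array(o['eef_pos'])
yaw=np.degrees(np.arctan2(Rm[1,1],Rm[0,1])); print(o['clock'],p.round(4),'yaw',yaw,'ft',np.round(o['ft_force'],1))
for c in ['scene','side','wrist']: snap(c,c+n)
d=np.array([.4978,.1908,p[2]])-p; print('to cell, tool cm',(Rm.T@d*100).round(2))
for c in ['scene','side','wrist']:
    P=cloud(c+n).reshape(-1,3)
    m=(np.hypot(P[:,0]-.498,P[:,1]-.191)<.07)&(abs(P[:,2]-.115)<.006); S=P[m]
    if len(S)>20:
        r=cv2.minAreaRect((S[:,:2]*1000).astype(np.float32)); print(c,'cell',len(S),np.round(r[0],1),np.round(r[1],1),round(r[2],1))
    zt=p[2]-.1196 # tip height
    m=(np.hypot(P[:,0]-p[0],P[:,1]-p[1])<.06)&(P[:,2]>max(zt-.006,.122))&(P[:,2]<zt+.07); S=P[m]
    if len(S)>10: print(c,'blade',len(S),S.mean(0).round(4),'zmin',S[:,2].min().round(4), 'tool xy mm',((S-p)@Rm*1000).mean(0).round(1),'min',((S-p)@Rm*1000).min(0).round(1),'max',((S-p)@Rm*1000).max(0).round(1))
a=cv2.imread(f'pics/scene{n}.png')[60:240,240:430]; b=cv2.imread(f'pics/side{n}.png')[150:340,170:360]
cv2.imwrite(f'pics/c{n}.png',np.hstack([cv2.resize(a,(400,400)),cv2.resize(b,(400,400))]))
E
python3 m.py 4
```

```text
4.75 [0.4974 0.1873 0.2782] yaw -19.70686145691457 ft [-0.8 -0.6 -1. ]
to cell, tool cm [ 0.35 -0.08 -0.  ]
scene cell 517 [497.9 189.6] [87.8 51.4] 71.1
scene blade 280 [0.4985 0.1872 0.1956] zmin 0.1605 tool xy mm [ 0.4  1.2 82.6] min [-17.8  -5.8  49.7] max [ 21.4   4.5 117.7]
side cell 631 [497.6 190.8] [90.1 51.7] 69.0
side blade 328 [0.4962 0.193  0.193 ] zmin 0.1567 tool xy mm [ 5.1 -2.9 85.2] min [-15.8  -6.1  51. ] max [ 22.8   3.5 121.5]
wrist cell 2112 [505.5 211.2] [37.  48.1] 70.5
wrist blade 18 [0.5034 0.2048 0.1629] zmin 0.1599 tool xy mm [ 1.870e+01 -1.000e-01  1.152e+02] min [ 18.4  -2.9 112.4] max [ 19.    2.7 118.3]
```

View pics/c4.png

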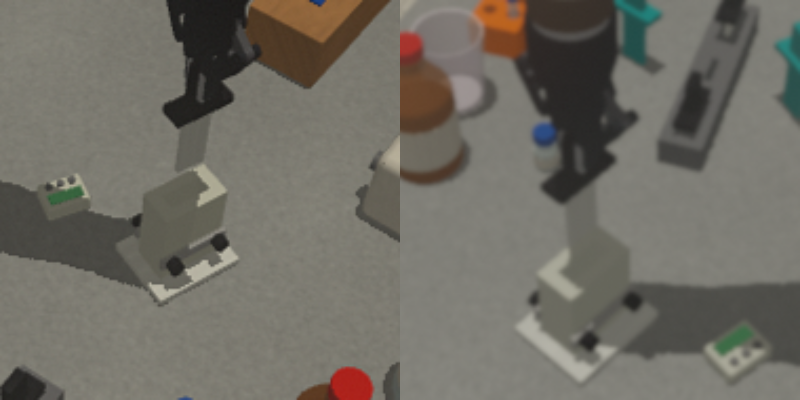

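The blade hangs plumb over the mouth in both views. It needs about +0.3 cm along tool x and nothing across. I'll insert in stages while watching force.

Call:
arm_command:
  translation:
    - [0.2,0,1]
    - [0.3,0,2.5]
    - [0.3,0,4]
    - [0.3,0,5]
    - [0.3,0,6]
  turn: [0,0,0,0,0]
  hand: [1,1,1,1,1]

```text
clock: 5.32
eef_pos: [0.4985, 0.1906, 0.218]
tool_rot: [0.818, 0.576, -0.001, -0.0]
ft_force: [-0.5, 0.1, -0.9]
grip_width: 0.0132
```

Call:
arm_command:
  translation:
    - [0,0,0]
    - [0,0,0]
  turn: [0,0]
  hand: [1,1]

```text
clock: 5.48
eef_pos: [0.4985, 0.1909, 0.2188]
tool_rot: [0.818, 0.576, -0.001, -0.0]
ft_force: [-0.0, -0.2, -0.5]
grip_width: 0.013
```

```bash
python3 m.py 5
```

```text
5.4833 [0.4985 0.1909 0.2188] yaw -19.677871609115726 ft [-0.  -0.2 -0.5]
to cell, tool cm [-0.04 -0.06  0.  ]
scene cell 452 [497.5 190.2] [88.7 51.2] 71.0
scene blade 174 [0.4999 0.1911 0.1463] zmin 0.1228 tool xy mm [ 0.7  1.3 72.5] min [-16.   -5.6  49.7] max [22.3  4.3 95.9]
side cell 569 [497.6 190.8] [88. 50.] 70.2
side blade 189 [0.4978 0.1975 0.1442] zmin 0.1221 tool xy mm [ 6.  -2.8 74.5] min [-14.5  -5.   51.5] max [23.3  3.1 96.7]
wrist cell 2664 [498.5 191.7] [78.7 48.1] 70.5
```

View pics/c5.png

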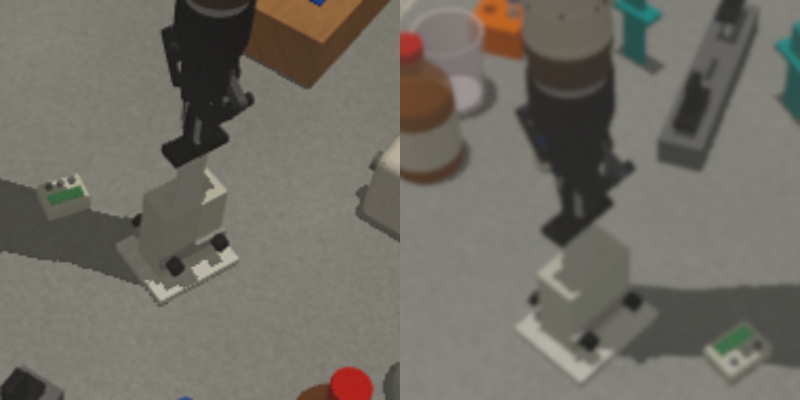

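The blade has entered the gap without contact force. I'll go down to just above the rest height, then touch.

Call:
arm_command:
  translation:
    - [-0.2,0,1.5]
    - [-0.2,0,3]
    - [-0.2,0,4.5]
    - [-0.2,0,5.5]
    - [-0.2,0,6.2]
  turn: [0,0,0,0,0]
  hand: [1,1,1,1,1]

```text
clock: 6.05
eef_pos: [0.498, 0.1894, 0.1568]
tool_rot: [0.817, 0.576, -0.0, -0.0]
ft_force: [0.4, 0.7, -1.1]
grip_width: 0.0135
```

Call:
arm_command:
  translation:
    - [0,0,0.1]
    - [0,0,0.2]
    - [0,0,0.3]
    - [0,0,0.4]
    - [0,0,0.4]
  turn: [0,0,0,0,0]
  hand: [1,1,1,1,1]

```text
clock: 6.47
eef_pos: [0.4985, 0.1895, 0.1538]
tool_rot: [0.817, 0.576, 0.001, 0.0]
ft_force: [0.2, 0.1, -0.7]
grip_width: 0.0133
```

Call:
arm_command:
  translation:
    - [0,0,0.1]
    - [0,0,0.2]
    - [0,0,0.3]
    - [0,0,0.3]
  turn: [0,0,0,0]
  hand: [1,1,1,1]

```text
clock: 6.8
eef_pos: [0.498, 0.1894, 0.1501]
tool_rot: [0.817, 0.576, -0.0, -0.0]
ft_force: [-0.3, -0.3, -1.1]
grip_width: 0.0134
```

Call:
arm_command:
  translation:
    - [0,0,0.1]
    - [0,0,0.2]
    - [0,0,0.2]
    - [0,0,0.2]
  turn: [0,0,0,0]
  hand: [1,1,1,1]

```text
clock: 7.13
eef_pos: [0.4982, 0.1894, 0.1496]
tool_rot: [0.817, 0.576, 0.001, 0.0]
ft_force: [-2.7, -0.5, 6.5]
grip_width: 0.0133
```

Contact: 6.5 N upward at z 0.1496, exactly the expected rest height. Releasing.

Call:
arm_command:
  translation:
    - [0,0,0]
    - [0,0,0]
    - [0,0,0]
    - [0,0,0]
    - [0,0,0]
  turn: [0,0,0,0,0]
  hand: [0.8,0.6,0.3,0,0]

```text
clock: 7.55
eef_pos: [0.4981, 0.1894, 0.1481]
tool_rot: [0.817, 0.576, -0.0, -0.0]
ft_force: [-0.2, 0.6, -0.2]
grip_width: 0.0646
```

Call:
arm_command:
  translation:
    - [0,0,0]
    - [0,0,0]
    - [0,0,-1]
    - [0,0,-3]
    - [0,0,-6]
  turn: [0,0,0,0,0]
  hand: [0,0,0,0,0]

```text
clock: 7.97
eef_pos: [0.4964, 0.1887, 0.207]
tool_rot: [0.817, 0.576, -0.003, -0.001]
ft_force: [-0.2, -0.5, -0.1]
grip_width: 0.0852
```

Call:
arm_command:
  translation:
    - [0,0,-3]
    - [0,0,-6]
    - [0,0,-9]
    - [0,0,-10]
    - [0,0,-10]
  turn: [0,0,0,0,0]
  hand: [0,0,0,0,0]

```text
clock: 8.38
eef_pos: [0.4997, 0.1899, 0.313]
tool_rot: [0.817, 0.576, 0.004, 0.001]
ft_force: [-0.5, -0.2, -0.4]
grip_width: 0.0852
```

```bash
python3 m.py 6
python3 - <<'E'
from h import *
for c in ['scene6','side6']:
    P=cloud(c).reshape(-1,3)
    for n,q,z0,z1 in [('long grip',(.498,.19),.15,.175),('long bar',(.498,.19),.121,.128),('med',(.508,-.291),.115,.14),('short',(.495,-.111),.095,.115)]:
        m=(np.hypot(P[:,0]-q[0],P[:,1]-q[1])<.05)&(P[:,2]>z0)&(P[:,2]<z1); S=P[m]
        if len(S)>8:
            r=cv2.minAreaRect((S[:,:2]*1000).astype(np.float32)); print(c,n,len(S),np.round(r[0],1),np.round(r[1],1),round(r[2],1),'zmax',np.percentile(S[:,2],97).round(4))
E
```

```text
8.3833 [0.4997 0.1899 0.313 ] yaw -19.65582029510495 ft [-0.5 -0.2 -0.4]
to cell, tool cm [ 0.02 -0.21 -0.  ]
scene cell 285 [498.4 189.5] [88.6 51.1] 70.0
side cell 398 [497.1 190.3] [88.8 51.2] 69.5
wrist cell 2384 [496.  187.5] [86.3 48. ] 70.5
scene6 long grip 130 [499.6 191.2] [31.1 17.6] 68.6 zmax 0.173
scene6 long bar 159 [501.7 190.6] [72.4 45. ] 71.2 zmax 0.1279
scene6 med 138 [ 508.4 -291.5] [14.8 29.6] 6.6 zmax 0.1305
scene6 short 104 [ 494.9 -112.4] [15.2 30.1] 6.7 zmax 0.1085
side6 long grip 149 [498.5 193. ] [30.4 15.6] 65.5 zmax 0.1705
side6 long bar 249 [499.1 193.1] [73.5 29.7] 69.5 zmax 0.1268
side6 med 49 [ 508.9 -290.2] [13.4 32.6] 4.2 zmax 0.1266
side6 short 60 [ 495.2 -109.4] [14.5 30.7] 6.1 zmax 0.1066
```

View pics/c6.png

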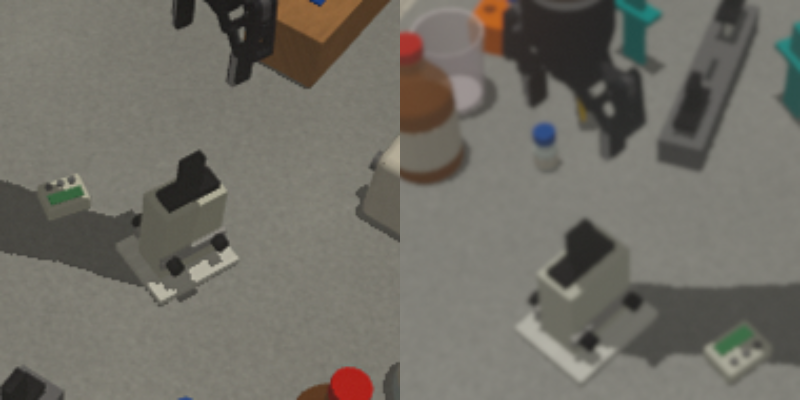

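Both views show the gauge seated upright on the cell. Its top is at about 0.170 m (0.169 expected), it is within 2–3 mm of centre, the other two gauges have not moved, and the gripper is clear.

```bash
python3 -c "
from workcell import *
print(job_done())"
```

```text
the job is handed in; nothing more can be done
None
```

The long gauge is in the casting cell with its stop bar resting on the top edge, and I have handed the job in. I took the black middle gauge from the rack and lowered it until it touched at the expected height, with about 6.5 N of contact. I then opened the fingers and backed off, about 8.4 s into the 43 s allowed.

**Last checks:**
- **Long gauge:** both cameras show it upright, within about 2–3 mm of the gap's centre. Its top reads 0.1705 m in the side view and 0.173 m in the scene view, against 0.169 m expected. The scene camera read about 2–3 mm high throughout.
- **Medium and short gauges:** both are still standing in the rack, within about 3 mm of their starting positions.
- **Gripper:** it is clear of everything, with no load on the wrist.

One reading disagreed: the scene view measured the stop bar as 45 mm wide instead of 28 mm. I think that is cell-rim points caught in the selection, because the side view gave 29.7 mm.

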